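Turn the order of four sample vessels from storage rack to tray

TASK

Move the four amber vessels from the grey metal storage rack to the white tray, one to a cell, in reverse order: the one nearest the blue handle of the storage rack goes to the cell farthest from the blue handle of the tray, the next one to the next cell, and so on, until the one farthest from the rack's handle is in the cell nearest the tray's handle. Keep them upright, set each one down on the floor of its cell rather than dropping it, and leave all four standing there released.

Things in the scene. Friction and masses are not known exactly. Their poses are not given: they have to be found in the camera images.
- tall_vial_center (a point): slim straight amber glass vial, 24 mm diameter, 95 mm high with its flat white screw cap (body 78 mm, cap 23 mm diameter); labelled with a blank white band. Loose, starts upright in its cup on the storage rack. Point at its centre, half-way up (47.5 mm above its underside); z up along its axis. Round: grasp it on the glass from any side, best with the fingers closing across the row.
- squat_jar_center (a point): squat wide amber jar, 44 mm diameter, 70 mm high with its wide white cap (body 50 mm, cap 43 mm diameter); labelled with a blank white band. Loose, starts upright in its cup on the storage rack. Point at its centre, half-way up (35 mm above its underside); z up along its axis. Round: grasp it on the glass from any side, best with the fingers closing across the row.
- necked_bottle_center (a point): amber bottle, 36 mm diameter for its lower 56 mm, then a sloping shoulder and a narrow white cap 20 mm in diameter, 84 mm high in all; labelled with a blank white band. Loose, starts upright in its cup on the storage rack. Point at its centre, half-way up (42 mm above its underside); z up along its axis. Round: grasp it on the glass from any side, best with the fingers closing across the row.
- dropper_bottle_center (a point): amber dropper bottle, 31 mm diameter for its lower 56 mm, then a black collar 18 mm in diameter and a thin rubber bulb 11 mm in diameter, 92 mm high in all; labelled with a blank white band. Loose, starts upright in its cup on the storage rack. Point at its centre, half-way up (46 mm above its underside); z up along its axis. Round: grasp it on the glass from any side, best with the fingers closing across the row.
- cup_tall_vial: Shallow round black cup, 40 mm outside and 32 mm inside diameter, 11 mm high, floor 3 mm thick, fixed on the storage rack; the tall vial starts in it with about 4 mm of play all round. It stays where it is and so shows where in the row that vessel stood. Origin at the centre of its underside (the top of the rack plate).
- cup_squat_jar: Shallow round black cup, 60 mm outside and 52 mm inside diameter, 11 mm high, floor 3 mm thick, fixed on the storage rack; the squat jar starts in it with about 4 mm of play all round. It stays where it is and so shows where in the row that vessel stood. Origin at the centre of its underside (the top of the rack plate).
- cup_necked_bottle: Shallow round black cup, 52 mm outside and 44 mm inside diameter, 11 mm high, floor 3 mm thick, fixed on the storage rack; the necked bottle starts in it with about 4 mm of play all round. It stays where it is and so shows where in the row that vessel stood. Origin at the centre of its underside (the top of the rack plate).
- cup_dropper_bottle: Shallow round black cup, 47 mm outside and 39 mm inside diameter, 11 mm high, floor 3 mm thick, fixed on the storage rack; the dropper bottle starts in it with about 4 mm of play all round. It stays where it is and so shows where in the row that vessel stood. Origin at the centre of its underside (the top of the rack plate).
- storage_rack: Fixed grey metal plate 72 x 264 mm, 6 mm thick, with the four cups in a row along its y axis at y = -96, -32, 32 and 96 mm (x = 0; which cup is where varies). A blue block handle (44 mm across the row, 16 mm along it, 45 mm high) stands at its +y end, centred at y = 140 mm. Origin: centre of its underside, on the bench; x across the row, z up.
- tray: Fixed white tray 72 x 264 mm, floor and walls 4 mm thick, 18 mm high; 3 dividers as high part it into 4 open cells, 64 x 60 mm inside, centred at y = -96, -32, 32, 96 mm (x = 0). Empty at first. A blue handle block, 45 mm high, at its +y end (y = 140 mm). Origin: centre of its underside, on the bench; x across the row, z up. Small loose articles lie about 0.1 m beside both rows.
There are look-alikes about, which are no part of the job. Leave any green look-alike of the part that bears squat_jar_center alone. What is shaped like the part that bears dropper_bottle_center but purple is not meant.

How it is judged:
By the outcome, as a careful person would: the job done as asked, in the order asked, and still so for the second after the job is handed in, with the robot touching nothing.
It also fails if it takes over 115 s, if anything falls off the work surface, if the arm or the gripper's body presses on something with over 40 N, if the wrist force passes 120 N, or if a joint passes its speed limit or range.

ROBOT

A 6-joint arm with a two-finger parallel gripper is mounted at the origin on the work surface. World frame = base frame: x ahead of the robot, y to its left, z up, the work surface at z = 0. Lengths are in m, angles in rad, forces in N, time in s.
With the tool pointing down it reaches from about 0.25 to 0.775 m from the base axis. Payload 4 kg.
Tool frame: the origin (TCP) lies midway between the tips of the shut fingers; the grasp point (between the pads) lies 19 mm behind it (robot.tcp_to_grasp is the distance from the TCP to the grasp point, in m); z points along the fingers, x is the direction in which the jaws open and shut, and the axes are right-handed (so a half turn about z gives the same grasp; the last joint's range is limited). The gripper opens to 94 mm and grips with 3 to 60 N. Pads are 16 mm wide; open, the fingers measure 119 mm over their backs; the gripper's body (75 mm by 177 mm) begins 78 mm behind the grasp point.
Start: joints at [1.112, 0.087, 1.371, -0, 1.684, -0.103], TCP at [0.192, 0.516, 0.206] pointing down, gripper open.
Joint ranges: [-3.1, 3.1], [-0.76, 2.03], [0.27, 2.55], [-1.08, 4.22], [0.17, 2.65], [-2.57, 2.57]. Speed limits (rad/s): [2.79, 2.79, 3.14, 3.14, 3.14, 3.14].

INTERFACE

Orientations are given as [roll, pitch, yaw] about the fixed x, y, z axes, in that order (R = Rz(yaw) Ry(pitch) Rx(roll)).
In Python, from bench import get_obs, vision, robot gives the robot as it stands.
- The arm moves only by the tool servo_tool, never from a script. Its argument "targets" is text: rows parted by semicolons, each of 7 numbers parted by spaces: the opening, from 0 (shut) to 1 (fully open), then the shift along the tool's x, y, z as a fraction of full scale, then the turn, a rotation vector about the tool's x, y, z as a fraction of full scale. A call has 1 to 12 rows; each row is the pose to reach, as a shift and turn from the pose commanded when the call began, along the tool's axes at that moment, turning the shorter way round; what a row does not reach only later rows make up. Full scale, the value 1, is 0.25 m for a shift and pi rad for a turn. A row lasts 1/12 s, in which the tool goes at most 41.7 mm and 7.16 degrees, less where a joint would pass 70% of its speed; a pose out of reach is approached as far as the arm can. A call with a number of a shift or a turn outside -1 to 1 is refused whole. A call with a gripper value outside its range is refused whole. The fingers move at their own pace and stop on an object; the grip force is fixed at half the most. Time passes only in rows, so rows that repeat a pose let the fingers close. It gives the time, the measured TCP pose, the force and the opening at its end, in the units of the state.
- get_obs(): the state, without advancing time (a new reading comes with each control period).
- vision.snapshot(name): name is "scene" or "top"; returns a dict with "image" (384x512x3 uint8, red, green, blue), "mtx" (3x3 intrinsics, pixels), "world_from_camera" (4x4, takes a point from camera to world coordinates). Camera axes: x right, y down, z forward; pixel columns grow to the right and rows downward; lengths in m; the calibration is good to about 2 mm. A picture is of the moment at which its call begins. There is no depth.
- robot.close_job(): hands the job in, once; it reports no verdict.
The state is a dict: "time": time; "joint_positions": joint angles; "qvel": joint speeds; "joint_torque": joint torques, N m; "tool_pos": TCP position; "ee_rot": TCP orientation; "wrist_force": force on the tool from outside, world axes, zero at the start; "wrist_torque": the same for the moment, N m; "width": finger opening in m.
Only numpy, scipy, OpenCV 4.12 (cv2) and the standard library are available. Lean on these libraries where they do the work, as an engineer would, in place of code of your own. Each camera call takes 0.05 s, during which the arm holds its last target.

## Working session

There is one attempt and no reset: what is moved stays moved. The work goes in short steps, Python scripts to look and compute and a tool call to move; the robot and the scene stay as the last step left them, time stands still between calls to the robot, and variables do not carry over. Pictures are saved under pics/ and viewed, and the job is handed in when it is done.

Besides the shell and the picture viewer there is one more tool, called after "Call:" by a JSON object that holds its "fn" and its "kwargs", one argument or row to a line. servo_tool: Moves the arm, as the interface text tells. Its arguments: {"type":"object","properties":{"targets":{"type":"string"}},"required":["targets"]}

```bash
mkdir -p pics; ls; python3 - <<'E'
from bench import get_obs, vision, robot
import cv2,numpy as np
print(get_obs())
for n in("scene","top"):
    s=vision.snapshot(n); cv2.imwrite(f"pics/{n}0.png",cv2.resize(s["image"][:,:,::-1],(800,600),interpolation=cv2.INTER_CUBIC))
    np.savez(f"{n}0.npz",**s); print(n,s["mtx"],s["world_from_camera"])
E
```

```text
pics
{'time': 0.0, 'joint_positions': array([ 1.11189843e+00,  8.79455572e-02,  1.37223419e+00,  2.07250859e-05,
        1.68361424e+00, -1.03077031e-01]), 'qvel': array([-1.84027664e-03, -6.41972493e-04,  9.88472701e-05,  9.83748315e-04,
        1.19866868e-04,  6.54398109e-05]), 'joint_torque': array([-1.72767908e-03, -3.40181637e+01, -3.02429688e+01,  7.16869463e-02,
        3.30324692e-02, -1.51210570e-04]), 'tool_pos': array([0.19133884, 0.51505832, 0.20431953]), 'ee_rot': array([-3.14134566e+00,  2.18753223e-03,  1.21497805e+00]), 'wrist_force': array([-0.44694501, -0.64205758, -0.10256881]), 'wrist_torque': array([ 0.06097465,  0.00985026, -0.01010179]), 'width': 0.0942126774197194}
scene [[408.22485094   0.         246.82244753]
 [  0.         408.22485094 194.28910861]
 [  0.           0.           1.        ]] [[-0.29234067  0.76667176 -0.57162168  1.06931457]
 [ 0.9562559   0.24095594 -0.16587609  0.14598942]
 [ 0.01056312 -0.59510893 -0.80357562  0.76396712]
 [ 0.          0.          0.          1.        ]]
top [[451.26064004   0.         254.16149967]
 [  0.         451.26064004 186.04219413]
 [  0.           0.           1.        ]] [[-6.23375551e-03 -9.89535708e-01  1.44153468e-01  4.07152907e-01]
 [-9.99980515e-01  6.12087848e-03 -1.22651390e-03 -9.87817235e-03]
 [ 3.31333437e-04 -1.44158305e-01 -9.89554583e-01  1.23750519e+00]
 [ 0.00000000e+00  0.00000000e+00  0.00000000e+00  1.00000000e+00]]
```

View pics/scene0.png

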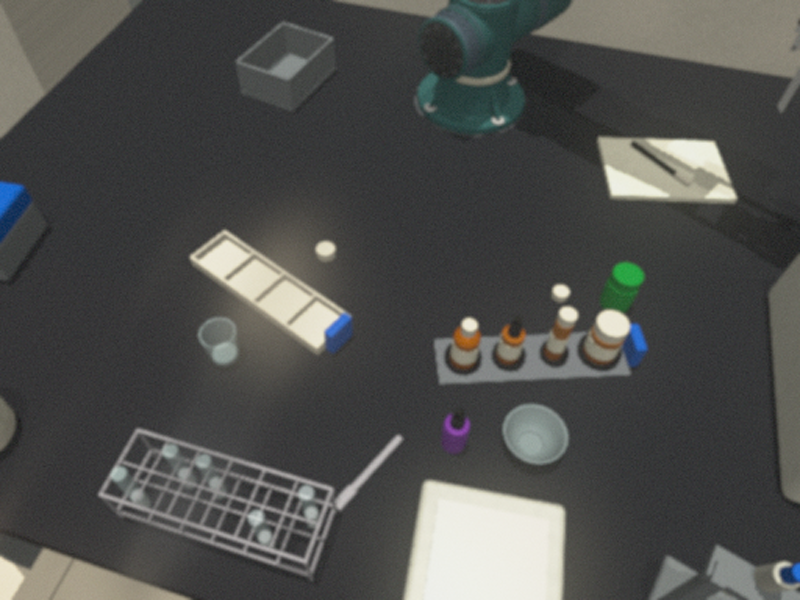

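View pics/top0.png

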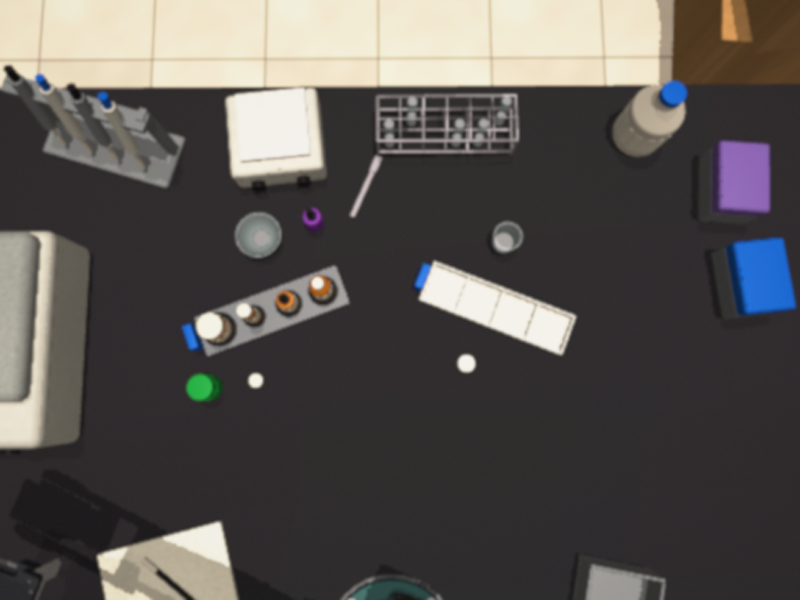

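The scene view (800x600 px) shows the rack with its blue handle at (637,345). From the handle the amber vessels run squat jar (606,338), tall vial (561,335), dropper (511,345), necked bottle (465,345). The white tray's handle is at (338,332).

What could be mistaken for the targets:
- The green jar, scene (622,288), top (202,387), is a look-alike, so I leave it alone.
- The purple dropper, scene (456,430), top (312,217), is also a look-alike.
- The white loose caps, top (256,380) and (466,363), are loose articles.
- The beige bottle with a blue cap, top (650,118), is not amber.

I chose the four amber vessels standing on the grey rack.

```bash
cat > h.py <<'E'
import numpy as np,cv2
def ray(s,uv,z):
    K=s["mtx"];T=s["world_from_camera"];d=T[:3,:3]@np.linalg.solve(K,[uv[0],uv[1],1.]);o=T[:3,3]
    return o+d*(z-o[2])/d[2]
def proj(s,p):
    T=s["world_from_camera"];c=T[:3,:3].T@(np.asarray(p)-T[:3,3]);q=s["mtx"]@c;return q[:2]/q[2]
E
python3 - <<'E'
from h import *
t=dict(np.load("top0.npz"));s=dict(np.load("scene0.npz"))
im=t["image"]
c=cv2.resize(im[150:260,105:385,::-1],None,fx=2.85,fy=2.85,interpolation=cv2.INTER_CUBIC);cv2.imwrite("pics/crop_top.png",c)
c=cv2.resize(s["image"][175:265,265:425,::-1],None,fx=5,fy=5,interpolation=cv2.INTER_CUBIC);cv2.imwrite("pics/crop_scene.png",c)
for n,sn,zr,zt in(("top",t,.045,.045),("scene",s,.045,.045)):
    h=cv2.cvtColor(sn["image"],cv2.COLOR_RGB2HSV)
    m=cv2.inRange(h,(95,150,80),(125,255,255));k,l,st,ce=cv2.connectedComponentsWithStats(m)
    for i in range(1,k):
        if st[i,4]>20: print(n,"blue",st[i],ce[i].round(1),ray(sn,ce[i],.04).round(4))
E
```

```text
top blue [24 48  7  9 32] [26.7 52.3] [0.9643 0.6238 0.04  ]
top blue [422  52  18  16 210] [430.8  59.6] [ 0.9358 -0.5076  0.04  ]
top blue [62 59  8 10 50] [66.2 62.7] [0.9329 0.5112 0.04  ]
top blue [ 468  152   42   50 1670] [488.  176.3] [ 0.6041 -0.6408  0.04  ]
top blue [265 168  10  18  97] [269.4 176.4] [ 0.6076 -0.0524  0.04  ]
top blue [116 207  13  18 139] [122.  215.5] [0.5047 0.3402 0.04  ]
scene blue [  0 116  19  38 456] [  6.8 130.7] [ 0.545  -0.6271  0.04  ]
scene blue [209 202  15  14  94] [216.  208.5] [ 0.6104 -0.0555  0.04  ]
scene blue [401 207  13  27 195] [407.2 219.8] [0.5167 0.3406 0.04  ]
scene blue [501 360  11  12 100] [506.7 366.5] [0.7692 0.5223 0.04  ]
```

View pics/crop_top.png

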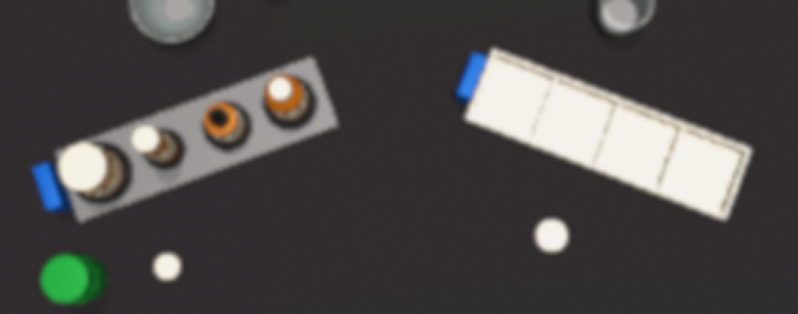

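View pics/crop_scene.png

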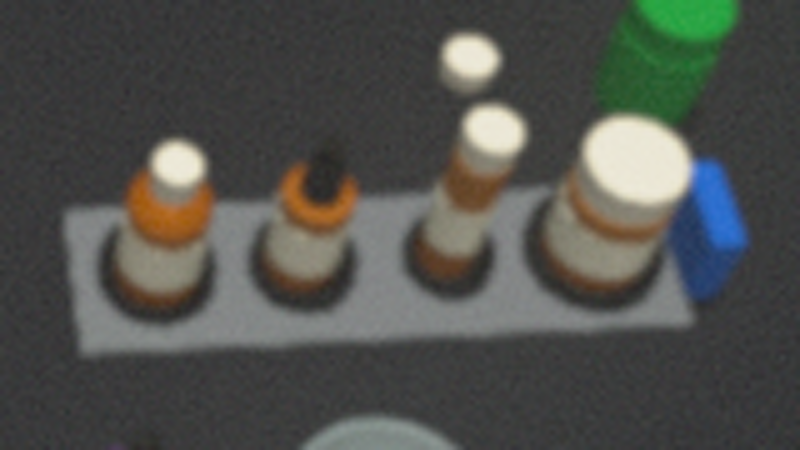

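The close crops confirm the order from the rack handle: squat jar, tall vial, dropper, necked bottle. The green jar stands off the rack.

```bash
python3 - <<'E'
from h import *
t=dict(np.load("top0.npz"));s=dict(np.load("scene0.npz"))
def comps(sn,m,lo,box):
    mm=np.zeros_like(m);x0,y0,x1,y1=box;mm[y0:y1,x0:x1]=m[y0:y1,x0:x1]
    k,l,st,ce=cv2.connectedComponentsWithStats(mm)
    return [(st[i],ce[i],(l==i).astype(np.uint8)) for i in range(1,k) if st[i,4]>=lo]
# tray
for n,sn,box in(("top",t,(260,160,380,232)),("scene",s,(115,140,230,230))):
    h=cv2.cvtColor(sn["image"],cv2.COLOR_RGB2HSV)
    m=cv2.inRange(h,(0,0,110),(179,70,255)); m=cv2.morphologyEx(m,cv2.MORPH_CLOSE,np.ones((3,3)))
    for st,ce,mk in comps(sn,m,800,box):
        c=max(cv2.findContours(mk,0,cv2.CHAIN_APPROX_NONE)[0],key=cv2.contourArea)
        # project hull to rim plane then rect in world
        w=np.array([ray(sn,p[0],.018)[:2] for p in cv2.convexHull(c)],np.float32)
        r=cv2.minAreaRect(w*1000);print(n,"tray",r,(cv2.boxPoints(r)).round(1).tolist())
# rack
for n,sn,box in(("top",t,(110,160,232,232)),("scene",s,(270,200,412,250))):
    h=cv2.cvtColor(sn["image"],cv2.COLOR_RGB2HSV)
    m=cv2.inRange(h,(0,0,75 if n=="scene" else 90),(179,60,185))
    for st,ce,mk in comps(sn,m,250,box):
        c=max(cv2.findContours(mk,0,cv2.CHAIN_APPROX_NONE)[0],key=cv2.contourArea)
        w=np.array([ray(sn,p[0],.006)[:2] for p in cv2.convexHull(c)],np.float32)
        r=cv2.minAreaRect(w*1000);print(n,"rack",st,r,cv2.boxPoints(r).round(1).tolist())
# caps
for n,sn,box in(("top",t,(110,160,232,232)),("scene",s,(270,190,412,250))):
    h=cv2.cvtColor(sn["image"],cv2.COLOR_RGB2HSV)
    m=cv2.inRange(h,(0,0,205),(179,70,255))
    for st,ce,mk in comps(sn,m,8,box):
        print(n,"white",st,ce.round(1),[ray(sn,ce,z)[:2].round(4).tolist() for z in(.079,.104,.093)])
    m=cv2.inRange(h,(5,140,110),(22,255,255))
    for st,ce,mk in comps(sn,m,8,box): print(n,"amber",st,ce.round(1),ray(sn,ce,.065)[:2].round(4))
E
```

```text
top tray ((555.0565185546875, -184.8426971435547), (268.7843017578125, 77.88743591308594), 68.12749481201172) [[468.79998779296875, -295.1000061035156], [541.0999755859375, -324.1000061035156], [641.2999877929688, -74.5999984741211], [569.0, -45.599998474121094]]
scene tray ((563.4696044921875, -186.48287963867188), (279.0295104980469, 112.72218322753906), 61.79358673095703) [[447.8999938964844, -282.79998779296875], [547.2000122070312, -336.1000061035156], [679.0999755859375, -90.19999694824219], [579.7000122070312, -36.900001525878906]]
top rack [ 124  170  100   58 1524] ((553.995849609375, 211.38934326171875), (75.26026153564453, 269.5752868652344), 20.014249801635742) [[472.5, 325.20001220703125], [564.7999877929688, 71.9000015258789], [635.5, 97.5999984741211], [543.2000122070312, 350.8999938964844]]
scene rack [ 277  200  127   47 2641] ((541.466796875, 211.52589416503906), (106.87813568115234, 285.65313720703125), 21.6346492767334) [[439.1000061035156, 324.6000061035156], [544.5, 59.099998474121094], [643.7999877929688, 98.5], [538.5, 364.0]]
top white [200 177   7   8  46] [202.9 180.6] [[0.591, 0.1218], [0.587, 0.119], [0.5887, 0.1202]]
top white [151 194   9   9  63] [155.3 198.2] [[0.5458, 0.2444], [0.5428, 0.2389], [0.5441, 0.2413]]
top white [126 200  16  17 202] [133.5 208.1] [[0.5203, 0.2999], [0.5179, 0.2932], [0.519, 0.2961]]
top amber [198 177  13  13  63] [205.4 184.6] [0.5827 0.1168]
top amber [177 186  11  12  70] [182.4 192.3] [0.5627 0.1767]
scene white [359 197  10   8  68] [363.4 200.6] [[0.5251, 0.2398], [0.545, 0.2364], [0.5362, 0.2379]]
scene white [383 199  20  17 250] [392.  206.7] [[0.523, 0.2981], [0.543, 0.2925], [0.5342, 0.295]]
scene white [296 204   9   8  54] [300.2 207.4] [[0.5813, 0.1184], [0.5991, 0.1194], [0.5913, 0.1189]]
scene amber [321 208  15  13  90] [327.6 215.4] [0.5739 0.176 ]
scene amber [291 210  16  14 135] [298.1 217.5] [0.5972 0.1192]
```

Top-view fits for the rack and tray agree with the handle and cap positions to about 2–3 mm. I'll write a helper that works out moves in tool axes.

```bash
cat > go.py <<'E'
import sys,numpy as np
from scipy.spatial.transform import Rotation as R
from bench import get_obs
RC=np.array([.554,.2113]);RD=np.array([-.342,.940]);TC=np.array([.5551,-.1848]);TD=np.array([.3727,.928])
P={}
for n,y,yt in(("jar",96,-96),("vial",32,-32),("drop",-32,32),("neck",-96,96)):
    P[n+"_r"]=(*(RC+RD*y/1e3),np.deg2rad(20));P[n+"_t"]=(*(TC+TD*yt/1e3),np.deg2rad(-21.9))
o=get_obs()
print("t %.2f"%o["time"],"pos",o["tool_pos"].round(4),"rot",o["ee_rot"].round(3),"F",o["wrist_force"].round(1),"w %.4f"%o["width"])
Rm=R.from_euler("xyz",o["ee_rot"])
# args: name z | x y z yawdeg
for a in sys.argv[1:]:
    f=a.split(",")
    if f[0] in P: x,y,yaw=P[f[0]];z=float(f[1])
    else: x,y,z=map(float,f[:3]);yaw=np.deg2rad(float(f[3]))
    d=Rm.inv().apply(np.array([x,y,z])-o["tool_pos"])
    rv=(Rm.inv()*R.from_euler("xyz",[np.pi,0,yaw])).as_rotvec()
    print(a,(x,y,z),"shift",(d/.25).round(4),"turn",(rv/np.pi).round(4),"rows %.1f %.1f"%(np.linalg.norm(d)/.0417,np.rad2deg(np.linalg.norm(rv))/7.16))
E
python3 go.py jar_r,0.16 jar_r,0.2
```

```text
t 0.10 pos [0.1914 0.5151 0.2044] rot [-3.141e+00  2.000e-03  1.215e+00] F [ 0.4 -0.9  0.5] w 0.0938
jar_r,0.16 (np.float64(0.5211680000000001), np.float64(0.30154), 0.16) shift [-0.3408  1.5341  0.1782] turn [2.000e-04 6.000e-04 2.756e-01] rows 9.5 6.9
jar_r,0.2 (np.float64(0.5211680000000001), np.float64(0.30154), 0.2) shift [-0.3411  1.534   0.0182] turn [2.000e-04 6.000e-04 2.756e-01] rows 9.4 6.9
```

Call:
{"fn": "servo_tool", "kwargs": {
  "targets": "1 -0.2 0.9 0 0 0 0.16;1 -0.2 0.9 0 0 0 0.16;1 -0.2 0.9 0 0 0 0.16;1 -0.2 0.9 0 0 0 0.276;1 -0.2 0.9 0 0 0 0.276;1 -0.2 0.9 0 0 0 0.276;1 -0.2 0.9 0 0 0 0.276;1 -0.2 0.9 0 0 0 0.276;1 -0.2 0.9 0 0 0 0.276;1 -0.2 0.9 0 0 0 0.276"
}}

```text
time: 0.93
tool_pos: [0.3845, 0.3906, 0.2052]
ee_rot: [-3.142, 0.001, 0.351]
wrist_force: [-0.1, -0.6, -0.6]
width: 0.0945
```

```bash
python3 go.py jar_r,0.16 jar_r,0.13
```

```text
t 0.93 pos [0.3845 0.3906 0.2052] rot [-3.142e+00  1.000e-03  3.510e-01] F [-0.1 -0.6 -0.6] w 0.0945
jar_r,0.16 (np.float64(0.5211680000000001), np.float64(0.30154), 0.16) shift [0.391  0.5227 0.1806] turn [-0.      0.0002  0.0007] rows 4.1 0.0
jar_r,0.13 (np.float64(0.5211680000000001), np.float64(0.30154), 0.13) shift [0.3911 0.5227 0.3006] turn [-0.      0.0002  0.0007] rows 4.3 0.0
```

Call:
{"fn": "servo_tool", "kwargs": {
  "targets": "1 0.391 0.523 0 0 0 0;1 0.391 0.523 0 0 0 0;1 0.391 0.523 0 0 0 0;1 0.391 0.523 0 0 0 0;1 0.391 0.523 0 0 0 0;1 0.391 0.523 0.15 0 0 0;1 0.391 0.523 0.28 0 0 0;1 0.391 0.523 0.28 0 0 0;1 0.391 0.523 0.28 0 0 0"
}}

```text
time: 1.68
tool_pos: [0.5193, 0.301, 0.1333]
ee_rot: [3.141, 0.006, 0.351]
wrist_force: [-0.1, -0.1, 0.1]
width: 0.0938
```

```bash
python3 go.py jar_r,0.028; python3 - <<'E'
from bench import vision
import cv2
for n in("scene",):
    s=vision.snapshot(n); cv2.imwrite("pics/s1.png",cv2.resize(s["image"][150:280,240:440,::-1],None,fx=4,fy=4,interpolation=cv2.INTER_CUBIC))
E
```

```text
t 1.68 pos [0.5193 0.301  0.1333] rot [3.141 0.006 0.351] F [-0.1 -0.1  0.1] w 0.0938
jar_r,0.028 (np.float64(0.5211680000000001), np.float64(0.30154), 0.028) shift [1.03e-02 4.00e-04 4.21e-01] turn [0.0001 0.0018 0.0005] rows 2.5 0.0
```

View pics/s1.png

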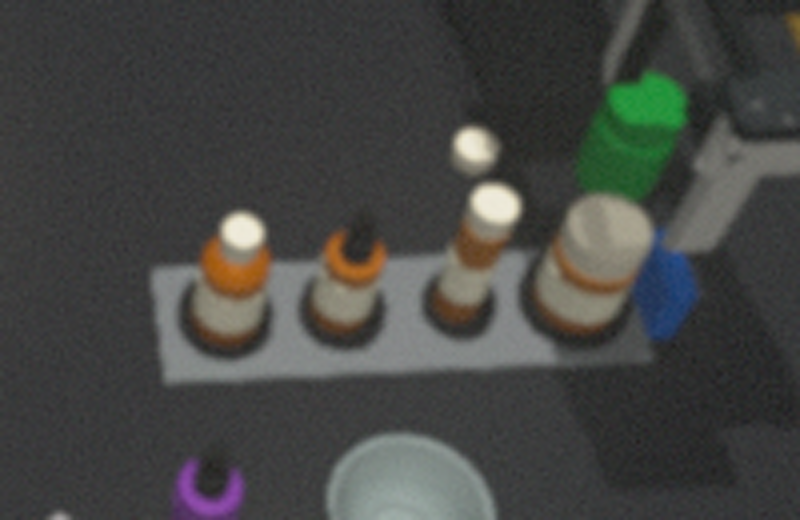

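```bash
python3 - <<'E'
from h import *
s=dict(np.load("scene0.npz"))
for p in [(.4663,.2817,.1333),(.5720,.3203,.1333),(.5193,.301,.1333)]:
    q=proj(s,p);print(q,(q-[240,150])*4)
E
```

```text
[394.25976226 167.55010754] [617.03904904  70.20043016]
[410.40631676 213.59281261] [681.62526704 254.37125042]
[401.98820421 189.66313253] [647.95281684 158.65253011]
```

Call:
{"fn": "servo_tool", "kwargs": {
  "targets": "0.75 0.01 0 0 0 0.002 0;0.75 0.01 0 0 0 0.002 0;0.75 0.01 0 0.1 0 0.002 0;0.75 0.01 0 0.2 0 0.002 0;0.75 0.01 0 0.3 0 0.002 0;0.75 0.01 0 0.36 0 0.002 0;0.75 0.01 0 0.4 0 0.002 0;0.75 0.01 0 0.421 0 0.002 0;0.75 0.01 0 0.421 0 0.002 0;0.75 0.01 0 0.421 0 0.002 0"
}}

```text
time: 2.57
tool_pos: [0.5249, 0.3021, 0.0318]
ee_rot: [-3.141, -0.009, 0.348]
wrist_force: [1.0, -0.3, 0.3]
width: 0.0703
```

Call:
{"fn": "servo_tool", "kwargs": {
  "targets": "0 0 0 0 0 0 0;0 0 0 0 0 0 0;0 0 0 0 0 0 0;0 0 0 0 0 0 0;0 0 0 0 0 0 0;0 0 0 0 0 0 0;0 0 0 0 0 0 0;0 0 0 0 0 0 0"
}}

```text
time: 3.23
tool_pos: [0.5236, 0.3015, 0.0308]
ee_rot: [-3.142, -0.006, 0.348]
wrist_force: [-3.9, -1.0, 6.2]
width: 0.0435
```

```bash
python3 go.py jar_r,0.028 jar_r,0.18
```

```text
t 3.23 pos [0.5236 0.3015 0.0308] rot [-3.142 -0.006  0.348] F [-3.9 -1.   6.2] w 0.0435
jar_r,0.028 (np.float64(0.5211680000000001), np.float64(0.30154), 0.028) shift [-0.0091 -0.0034  0.0112] turn [-0.     -0.0018 -0.0003] rows 0.1 0.0
jar_r,0.18 (np.float64(0.5211680000000001), np.float64(0.30154), 0.18) shift [-0.0057 -0.0034 -0.5967] turn [-0.     -0.0018 -0.0003] rows 3.6 0.0
```

Call:
{"fn": "servo_tool", "kwargs": {
  "targets": "0 0 0 -0.05 0 0 0;0 0 0 -0.12 0 0 0;0 0 0 -0.22 0 0 0;0 0 0 -0.34 0 0 0;0 0 0 -0.46 0 0 0;0 0 0 -0.56 0 0 0;0 0 0 -0.6 0 0 0;0 0 0 -0.6 0 0 0;0 0 0 -0.6 0 0 0"
}}

```text
time: 3.98
tool_pos: [0.5231, 0.3012, 0.1797]
ee_rot: [-3.142, -0.006, 0.348]
wrist_force: [-0.1, -0.4, -1.8]
width: 0.0434
```

```bash
python3 go.py 0.52,0.1,0.18,10 0.52,0.07,0.18,5 jar_t,0.18
```

```text
t 3.98 pos [0.5231 0.3012 0.1797] rot [-3.142 -0.006  0.348] F [-0.1 -0.4 -1.8] w 0.0434
0.52,0.1,0.18,10 (0.52, 0.1, 0.18) shift [-0.286   0.7525 -0.0032] turn [-0.0002 -0.002   0.0552] rows 4.8 1.4
0.52,0.07,0.18,5 (0.52, 0.07, 0.18) shift [-0.3269  0.8653 -0.0035] turn [-0.0003 -0.002   0.0829] rows 5.5 2.1
jar_t,0.18 (np.float64(0.5193208), np.float64(-0.273888), 0.18) shift [-0.7984  2.1576 -0.0065] turn [-0.0008 -0.002   0.2324] rows 13.8 5.8
```

Call:
{"fn": "servo_tool", "kwargs": {
  "targets": "0 -0.02 0.05 0 0 0 0.01;0 -0.06 0.15 0 0 0 0.02;0 -0.11 0.3 0 0 0 0.04;0 -0.17 0.45 0 0 0 0.06;0 -0.225 0.6 0 0 0 0.07;0 -0.28 0.74 0 0 0 0.08;0 -0.31 0.83 0 0 0 0.083;0 -0.327 0.865 0 0 0 0.083"
}}

```text
time: 4.65
tool_pos: [0.5183, 0.0658, 0.177]
ee_rot: [-3.142, -0.001, 0.081]
wrist_force: [0.0, 0.9, -1.9]
width: 0.0435
```

```bash
python3 go.py 0.52,-0.15,0.18,-10 jar_t,0.18
```

```text
t 4.65 pos [0.5183 0.0658 0.177 ] rot [-3.142e+00 -1.000e-03  8.100e-02] F [ 0.   0.9 -1.9] w 0.0435
0.52,-0.15,0.18,-10 (0.52, -0.15, 0.18) shift [-0.0633  0.8609 -0.0123] turn [-0.0001 -0.0004  0.0814] rows 5.2 2.0
jar_t,0.18 (np.float64(0.5193208), np.float64(-0.273888), 0.18) shift [-0.1061  1.3546 -0.0124] turn [-1.000e-04 -4.000e-04  1.475e-01] rows 8.1 3.7
```

Call:
{"fn": "servo_tool", "kwargs": {
  "targets": "0 0 0.05 0 0 0 0.01;0 -0.01 0.15 0 0 0 0.03;0 -0.02 0.3 0 0 0 0.05;0 -0.03 0.45 0 0 0 0.07;0 -0.05 0.6 0 0 0 0.1;0 -0.06 0.74 0 0 0 0.12;0 -0.07 0.83 0 0 0 0.14;0 -0.07 0.86 0 0 0 0.1475"
}}

```text
time: 5.32
tool_pos: [0.5204, -0.1484, 0.1777]
ee_rot: [-3.139, -0.003, -0.383]
wrist_force: [0.2, 0.4, -1.8]
width: 0.0432
```

```bash
python3 go.py jar_t,0.1
```

```text
t 5.32 pos [ 0.5204 -0.1484  0.1777] rot [-3.139e+00 -3.000e-03 -3.830e-01] F [ 0.2  0.4 -1.8] w 0.0432
jar_t,0.1 (np.float64(0.5193208), np.float64(-0.273888), 0.1) shift [0.1826 0.4681 0.3097] turn [-0.001  -0.0008 -0.0002] rows 3.5 0.0
```

Call:
{"fn": "servo_tool", "kwargs": {
  "targets": "0 0.03 0.08 0 0 0 0;0 0.08 0.2 0 0 0 0;0 0.13 0.33 0.05 0 0 0;0 0.17 0.43 0.12 0 0 0;0 0.183 0.468 0.22 0 0 0;0 0.183 0.468 0.29 0 0 0;0 0.183 0.468 0.31 0 0 0;0 0.183 0.468 0.31 0 0 0;0 0.183 0.468 0.31 0 0 0"
}}

```text
time: 6.07
tool_pos: [0.5217, -0.27, 0.1016]
ee_rot: [-3.137, -0.004, -0.375]
wrist_force: [0.2, 0.0, -1.3]
width: 0.0434
```

```bash
python3 go.py jar_t,0.027; python3 - <<'E'
from bench import vision
import cv2
for n in("scene",):
    s=vision.snapshot(n); cv2.imwrite("pics/s2.png",cv2.resize(s["image"][80:230,80:280,::-1],None,fx=4,fy=4,interpolation=cv2.INTER_CUBIC))
E
```

```text
t 6.07 pos [ 0.5217 -0.27    0.1016] rot [-3.137 -0.004 -0.375] F [ 0.2  0.  -1.3] w 0.0434
jar_t,0.027 (np.float64(0.5193208), np.float64(-0.273888), 0.027) shift [-0.0044  0.0195  0.2984] turn [-0.0015 -0.0014  0.0023] rows 1.8 0.1
```

View pics/s2.png

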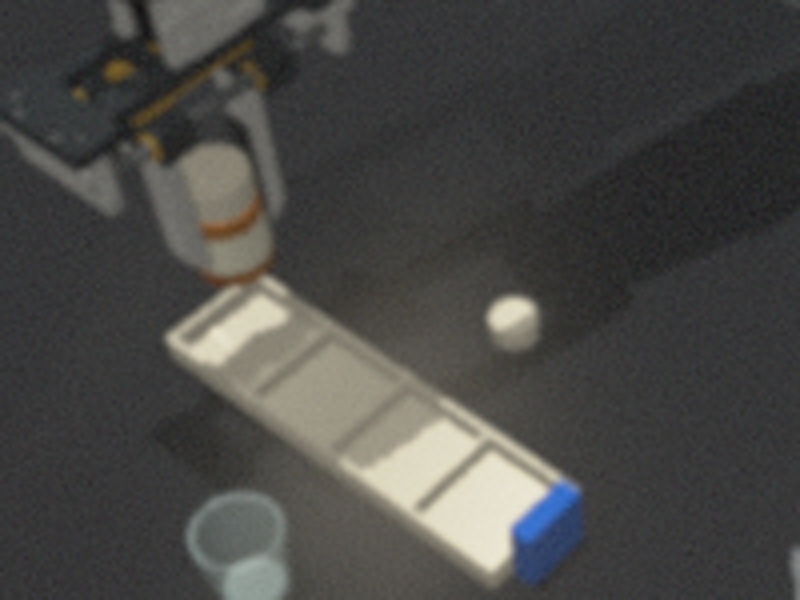

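The jar is held upright above the end cell, crop (230,215). Now I lower it.

Call:
{"fn": "servo_tool", "kwargs": {
  "targets": "0 -0.004 0.0195 0.04 -0.0015 -0.0014 0;0 -0.004 0.0195 0.1 -0.0015 -0.0014 0;0 -0.004 0.0195 0.17 -0.0015 -0.0014 0;0 -0.004 0.0195 0.22 -0.0015 -0.0014 0;0 -0.004 0.0195 0.25 -0.0015 -0.0014 0;0 -0.004 0.0195 0.26 -0.0015 -0.0014 0;0 -0.004 0.0195 0.26 -0.0015 -0.0014 0;0 -0.004 0.0195 0.26 -0.0015 -0.0014 0;0 -0.004 0.0195 0.26 -0.0015 -0.0014 0"
}}

```text
time: 6.87
tool_pos: [0.5197, -0.2756, 0.0377]
ee_rot: [3.141, -0.003, -0.376]
wrist_force: [0.3, 0.8, -1.1]
width: 0.0434
```

```bash
python3 go.py jar_t,0.026
```

```text
t 6.87 pos [ 0.5197 -0.2756  0.0377] rot [ 3.141e+00 -3.000e-03 -3.760e-01] F [ 0.3  0.8 -1.1] w 0.0434
jar_t,0.026 (np.float64(0.5193208), np.float64(-0.273888), 0.026) shift [-0.0038 -0.0058  0.0467] turn [ 0.0003 -0.0008  0.0019] rows 0.3 0.1
```

Call:
{"fn": "servo_tool", "kwargs": {
  "targets": "0 -0.004 -0.006 0.01 0 0 0;0 -0.004 -0.006 0.02 0 0 0;0 -0.004 -0.006 0.03 0 0 0;0 -0.004 -0.006 0.036 0 0 0;0 -0.004 -0.006 0.041 0 0 0;0 -0.004 -0.006 0.045 0 0 0;0 -0.004 -0.006 0.048 0 0 0;0 -0.004 -0.006 0.048 0 0 0;0 -0.004 -0.006 0.048 0 0 0"
}}

```text
time: 7.62
tool_pos: [0.5183, -0.2732, 0.0259]
ee_rot: [3.141, -0.0, -0.376]
wrist_force: [-3.7, 2.2, 6.3]
width: 0.0437
```

Call:
{"fn": "servo_tool", "kwargs": {
  "targets": "0.15 0 0 0 0 0 0;0.55 0 0 0 0 0 0;0.65 0 0 0 0 0 0;0.75 0 0 0 0 0 0;0.75 0 0 0 0 0 0;0.75 0 0 0 0 0 0;0.75 0 0 0 0 0 0;0.75 0 0 -0.15 0 0 0;0.75 0 0 -0.3 0 0 0;0.75 0 0 -0.45 0 0 0;0.75 0 0 -0.6 0 0 0;0.75 0 0 -0.6 0 0 0"
}}

```text
time: 8.62
tool_pos: [0.5222, -0.2756, 0.1847]
ee_rot: [3.138, -0.017, -0.376]
wrist_force: [1.0, -0.5, 1.2]
width: 0.0707
```

```bash
python3 go.py 0.53,-0.04,0.17,0 vial_r,0.15; python3 - <<'E'
from bench import vision
import cv2
for n in("scene",):
    s=vision.snapshot(n); cv2.imwrite("pics/s3.png",cv2.resize(s["image"][80:230,80:280,::-1],None,fx=4,fy=4,interpolation=cv2.INTER_CUBIC))
E
```

```text
t 8.62 pos [ 0.5222 -0.2756  0.1847] rot [ 3.138 -0.017 -0.376] F [ 1.  -0.5  1.2] w 0.0707
0.53,-0.04,0.17,0 (0.53, -0.04, 0.17) shift [-0.3182 -0.8882  0.0499] turn [ 0.0022 -0.0051 -0.1197] rows 5.7 3.0
vial_r,0.15 (np.float64(0.5430560000000001), np.float64(0.24137999999999998), 0.15) shift [-0.6843 -1.9545  0.1195] turn [ 0.0031 -0.0047 -0.2308] rows 12.4 5.8
```

View pics/s3.png

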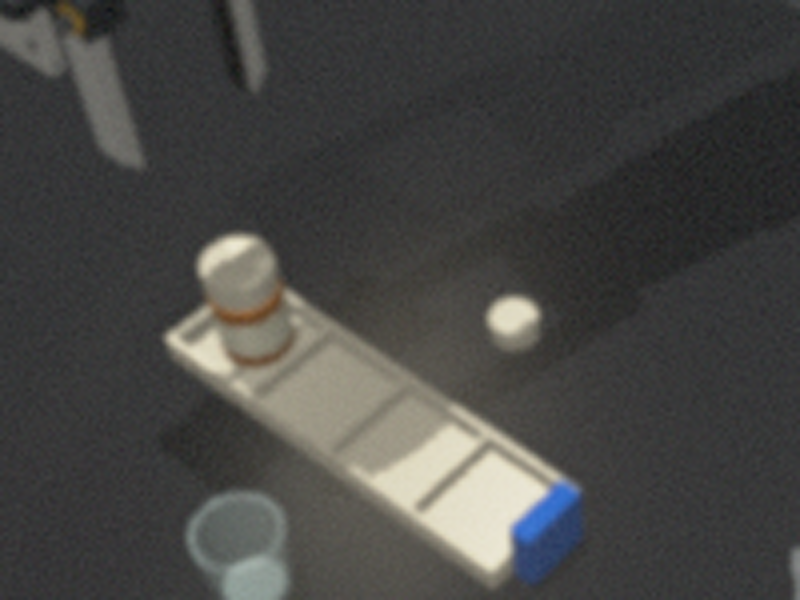

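The jar stands upright in the end cell, crop (250,300). Next is the vial.

Call:
{"fn": "servo_tool", "kwargs": {
  "targets": "0.75 -0.1 -0.3 0 0 0 0;0.75 -0.2 -0.6 0 0 0 -0.05;0.75 -0.33 -0.92 0 0.002 -0.005 -0.2308;0.75 -0.33 -0.92 0 0.002 -0.005 -0.2308;0.75 -0.33 -0.92 0 0.002 -0.005 -0.2308;0.75 -0.33 -0.92 0 0.002 -0.005 -0.2308;0.75 -0.33 -0.92 0 0.002 -0.005 -0.2308;0.75 -0.33 -0.92 0 0.002 -0.005 -0.2308;0.75 -0.33 -0.92 0 0.002 -0.005 -0.2308"
}}

```text
time: 9.42
tool_pos: [0.5257, -0.0288, 0.1729]
ee_rot: [-3.13, 0.014, 0.347]
wrist_force: [0.1, -0.3, 0.0]
width: 0.0707
```

```bash
python3 go.py vial_r,0.18 vial_r,0.15
```

```text
t 9.42 pos [ 0.5257 -0.0288  0.1729] rot [-3.13   0.014  0.347] F [ 0.1 -0.3  0. ] w 0.0707
vial_r,0.18 (np.float64(0.5430560000000001), np.float64(0.24137999999999998), 0.18) shift [ 0.4325 -0.993  -0.0234] turn [-0.0036  0.0046 -0.0007] rows 6.5 0.1
vial_r,0.15 (np.float64(0.5430560000000001), np.float64(0.24137999999999998), 0.15) shift [ 0.4342 -0.9917  0.0965] turn [-0.0036  0.0046 -0.0007] rows 6.5 0.1
```

Call:
{"fn": "servo_tool", "kwargs": {
  "targets": "0.75 0.4325 -0.993 0 -0.003 0.004 0;0.75 0.4325 -0.993 0 -0.003 0.004 0;0.75 0.4325 -0.993 0 -0.003 0.004 0;0.75 0.4325 -0.993 0 -0.003 0.004 0;0.75 0.4325 -0.993 0 -0.003 0.004 0;0.75 0.4325 -0.993 0 -0.003 0.004 0;0.75 0.4325 -0.993 0 -0.003 0.004 0;0.75 0.4325 -0.993 0 -0.003 0.004 0;0.75 0.4325 -0.993 0 -0.003 0.004 0;0.75 0.4325 -0.993 0 -0.003 0.004 0;0.75 0.4325 -0.993 0 -0.003 0.004 0"
}}

```text
time: 10.33
tool_pos: [0.5434, 0.2391, 0.1754]
ee_rot: [-3.141, 0.0, 0.345]
wrist_force: [0.4, -0.2, -0.1]
width: 0.0706
```

```bash
python3 go.py vial_r,0.13 vial_r,0.03
```

```text
t 10.33 pos [0.5434 0.2391 0.1754] rot [-3.141  0.     0.345] F [ 0.4 -0.2 -0.1] w 0.0706
vial_r,0.13 (np.float64(0.5430560000000001), np.float64(0.24137999999999998), 0.13) shift [ 0.0018 -0.0089  0.1815] turn [-0.0002  0.0001 -0.0012] rows 1.1 0.0
vial_r,0.03 (np.float64(0.5430560000000001), np.float64(0.24137999999999998), 0.03) shift [ 0.002  -0.0086  0.5815] turn [-0.0002  0.0001 -0.0012] rows 3.5 0.0
```

Call:
{"fn": "servo_tool", "kwargs": {
  "targets": "0.75 0.002 -0.006 0.06 0 0 0;0.75 0.002 -0.006 0.15 0 0 0;0.75 0.002 -0.006 0.25 0 0 0;0.75 0.002 -0.006 0.35 0 0 0;0.75 0.002 -0.006 0.44 0 0 0;0.75 0.002 -0.006 0.51 0 0 0;0.75 0.002 -0.006 0.56 0 0 0;0.75 0.002 -0.006 0.58 0 0 0;0.75 0.002 -0.006 0.58 0 0 0;0.75 0.002 -0.006 0.58 0 0 0;0.75 0.002 -0.006 0.58 0 0 0"
}}

```text
time: 11.25
tool_pos: [0.5442, 0.2431, 0.0324]
ee_rot: [-3.14, -0.003, 0.348]
wrist_force: [0.2, 0.4, 0.3]
width: 0.0704
```

```bash
python3 go.py vial_r,0.03; python3 - <<'E'
from bench import vision
import cv2
for n in("scene",):
    s=vision.snapshot(n); cv2.imwrite("pics/s4.png",cv2.resize(s["image"][150:280,240:440,::-1],None,fx=4,fy=4,interpolation=cv2.INTER_CUBIC))
E
```

```text
t 11.25 pos [0.5442 0.2431 0.0324] rot [-3.14e+00 -3.00e-03  3.48e-01] F [0.2 0.4 0.3] w 0.0704
vial_r,0.03 (np.float64(0.5430560000000001), np.float64(0.24137999999999998), 0.03) shift [-0.0066  0.005   0.0096] turn [-0.0004 -0.0011 -0.0002] rows 0.1 0.0
```

View pics/s4.png

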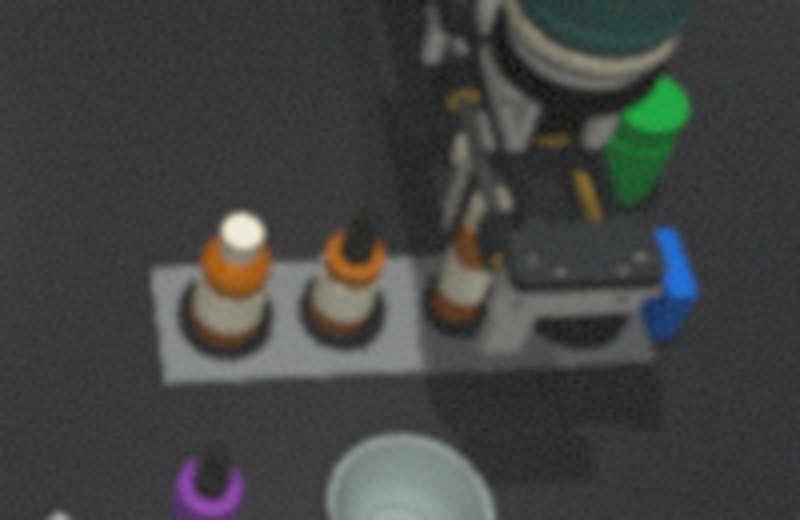

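Call:
{"fn": "servo_tool", "kwargs": {
  "targets": "0.35 0 0.008 0.004 0 0 0;0.3 0 0.008 0.004 0 0 0;0.3 0 0.008 0.004 0 0 0;0.25 0 0.008 0.004 0 0 0;0.2 0 0.008 0.004 0 0 0;0.15 0 0.008 0.004 0 0 0;0 0 0.008 0.004 0 0 0;0 0 0.008 0.004 0 0 0;0 0 0.008 0.004 0 0 0;0 0 0.008 0.004 0 0 0;0 0 0.008 0.004 0 0 0;0 0 0.008 0.004 0 0 0"
}}

```text
time: 12.3
tool_pos: [0.5435, 0.2411, 0.0296]
ee_rot: [-3.14, -0.0, 0.349]
wrist_force: [-0.6, -0.2, 0.3]
width: 0.0234
```

```bash
python3 go.py vial_r,0.03
```

```text
t 12.30 pos [0.5435 0.2411 0.0296] rot [-3.14  -0.     0.349] F [-0.6 -0.2  0.3] w 0.0234
vial_r,0.03 (np.float64(0.5430560000000001), np.float64(0.24137999999999998), 0.03) shift [-0.0015 -0.0016 -0.0016] turn [-0.0004 -0.     -0.0001] rows 0.0 0.0
```

Call:
{"fn": "servo_tool", "kwargs": {
  "targets": "0 0 0 -0.05 0 0 0;0 0 0 -0.12 0 0 0;0 0 0 -0.22 0 0 0;0 0 0 -0.34 0 0 0;0 0 0 -0.46 0 0 0;0 0 0 -0.56 0 0 0;0 0 0 -0.6 0 0 0;0 0 0 -0.6 0 0 0;0 0 0 -0.6 0 0 0"
}}

```text
time: 13.05
tool_pos: [0.5437, 0.2409, 0.1796]
ee_rot: [-3.14, -0.001, 0.349]
wrist_force: [-0.6, 0.1, -1.3]
width: 0.0238
```

```bash
python3 go.py 0.535,0.01,0.18,5 vial_t,0.18
```

```text
t 13.05 pos [0.5437 0.2409 0.1796] rot [-3.14e+00 -1.00e-03  3.49e-01] F [-0.6  0.1 -1.3] w 0.0238
0.535,0.01,0.18,5 (0.535, 0.01, 0.18) shift [-0.3482  0.8562 -0.003 ] turn [-0.0004 -0.0002  0.0833] rows 5.5 2.1
vial_t,0.18 (np.float64(0.5431736), np.float64(-0.214496), 0.18) shift [-0.6245  1.7112 -0.0042] turn [-4.000e-04 -1.000e-04  2.327e-01] rows 10.9 5.9
```

Call:
{"fn": "servo_tool", "kwargs": {
  "targets": "0 -0.02 0.05 0 0 0 0.01;0 -0.06 0.15 0 0 0 0.03;0 -0.12 0.3 0 0 0 0.05;0 -0.18 0.45 0 0 0 0.08;0 -0.24 0.6 0 0 0 0.11;0 -0.29 0.73 0 0 0 0.14;0 -0.33 0.81 0 0 0 0.17;0 -0.348 0.856 0 0 0 0.2;0 -0.348 0.856 0 0 0 0.232;0 -0.348 0.856 0 0 0 0.232"
}}

```text
time: 13.88
tool_pos: [0.5334, 0.0082, 0.1767]
ee_rot: [3.141, 0.005, -0.386]
wrist_force: [0.2, -0.9, -0.8]
width: 0.0232
```

```bash
python3 go.py vial_t,0.18
```

```text
t 13.88 pos [0.5334 0.0082 0.1767] rot [ 3.141  0.005 -0.386] F [ 0.2 -0.9 -0.8] w 0.0232
vial_t,0.18 (np.float64(0.5431736), np.float64(-0.214496), 0.18) shift [ 0.3712  0.8108 -0.0147] turn [ 0.0002  0.0016 -0.0011] rows 5.3 0.0
```

Call:
{"fn": "servo_tool", "kwargs": {
  "targets": "0 0.02 0.05 0 0 0 0;0 0.07 0.15 0 0 0 0;0 0.14 0.3 0 0 0 0;0 0.21 0.45 0 0 0 0;0 0.27 0.6 0 0 0 0;0 0.33 0.72 0 0 0 0;0 0.36 0.79 0.05 0 0 0;0 0.371 0.811 0.13 0 0 0;0 0.371 0.811 0.23 0 0 0;0 0.371 0.811 0.29 0 0 0;0 0.371 0.811 0.3 0 0 0;0 0.371 0.811 0.3 0 0 0"
}}

```text
time: 14.88
tool_pos: [0.5442, -0.2116, 0.1011]
ee_rot: [-3.14, 0.007, -0.379]
wrist_force: [0.6, 0.0, -1.0]
width: 0.0235
```

```bash
python3 go.py vial_t,0.036
```

```text
t 14.88 pos [ 0.5442 -0.2116  0.1011] rot [-3.14   0.007 -0.379] F [ 0.6  0.  -1. ] w 0.0235
vial_t,0.036 (np.float64(0.5431736), np.float64(-0.214496), 0.036) shift [0.0021 0.0125 0.2604] turn [-0.0005  0.0021  0.0012] rows 1.6 0.1
```

Call:
{"fn": "servo_tool", "kwargs": {
  "targets": "0 0.001 0.011 0.04 -0.0005 0.002 0;0 0.001 0.011 0.1 -0.0005 0.002 0;0 0.001 0.011 0.17 -0.0005 0.002 0;0 0.001 0.011 0.22 -0.0005 0.002 0;0 0.001 0.011 0.25 -0.0005 0.002 0;0 0.001 0.011 0.26 -0.0005 0.002 0;0 0.001 0.011 0.26 -0.0005 0.002 0;0 0.001 0.011 0.26 -0.0005 0.002 0;0 0.001 0.011 0.26 -0.0005 0.002 0"
}}

```text
time: 15.63
tool_pos: [0.546, -0.2155, 0.0403]
ee_rot: [3.141, -0.008, -0.38]
wrist_force: [-0.3, -0.9, -0.1]
width: 0.0237
```

```bash
python3 go.py vial_t,0.0246
```

```text
t 15.63 pos [ 0.546  -0.2155  0.0403] rot [ 3.141 -0.008 -0.38 ] F [-0.3 -0.9 -0.1] w 0.0237
vial_t,0.0246 (np.float64(0.5431736), np.float64(-0.214496), 0.0246) shift [-0.0125  0.0006  0.0629] turn [ 0.0002 -0.0025  0.0008] rows 0.4 0.1
```

Call:
{"fn": "servo_tool", "kwargs": {
  "targets": "0 -0.006 0 0.01 0 -0.0015 0;0 -0.006 0 0.022 0 -0.0015 0;0 -0.006 0 0.033 0 -0.0015 0;0 -0.006 0 0.042 0 -0.0015 0;0 -0.006 0 0.048 0 -0.0015 0;0 -0.006 0 0.053 0 -0.0015 0;0 -0.006 0 0.057 0 -0.0015 0;0 -0.006 0 0.06 0 -0.0015 0;0 -0.006 0 0.06 0 -0.0015 0;0 -0.006 0 0.06 0 -0.0015 0"
}}

```text
time: 16.47
tool_pos: [0.5438, -0.2146, 0.0245]
ee_rot: [3.141, -0.001, -0.38]
wrist_force: [-2.0, 0.9, 2.9]
width: 0.0237
```

```bash
python3 go.py vial_t,0.0246
```

```text
t 16.47 pos [ 0.5438 -0.2146  0.0245] rot [ 3.141e+00 -1.000e-03 -3.800e-01] F [-2.   0.9  2.9] w 0.0237
vial_t,0.0246 (np.float64(0.5431736), np.float64(-0.214496), 0.0246) shift [-0.0024  0.0007 -0.0002] turn [ 0.0002 -0.0003  0.0007] rows 0.0 0.0
```

Contact (+2.9 N). I release and lift.

Call:
{"fn": "servo_tool", "kwargs": {
  "targets": "0.3 0 0 0 0 0 0;0.4 0 0 0 0 0 0;0.5 0 0 0 0 0 0;0.6 0 0 0 0 0 0;0.75 0 0 0 0 0 0;0.75 0 0 0 0 0 0;0.75 0 0 -0.1 0 0 0;0.75 0 0 -0.25 0 0 0;0.75 0 0 -0.4 0 0 0;0.75 0 0 -0.52 0 0 0;0.75 0 0 -0.6 0 0 0;0.75 0 0 -0.6 0 0 0"
}}

```text
time: 17.47
tool_pos: [0.5465, -0.2158, 0.1808]
ee_rot: [3.14, -0.013, -0.38]
wrist_force: [0.7, -0.1, 0.9]
width: 0.0705
```

```bash
python3 go.py drop_r,0.18; python3 - <<'E'
from bench import vision
import cv2
for n in("scene",):
    s=vision.snapshot(n); cv2.imwrite("pics/s5.png",cv2.resize(s["image"][80:280,80:440,::-1],None,fx=2.2,fy=2.2,interpolation=cv2.INTER_CUBIC))
E
```

```text
t 17.47 pos [ 0.5465 -0.2158  0.1808] rot [ 3.14  -0.013 -0.38 ] F [ 0.7 -0.1  0.9] w 0.0705
drop_r,0.18 (np.float64(0.564944), np.float64(0.18122), 0.18) shift [-0.5204 -1.5022 -0.0058] turn [ 0.0019 -0.0037 -0.2321] rows 9.5 5.8
```

View pics/s5.png

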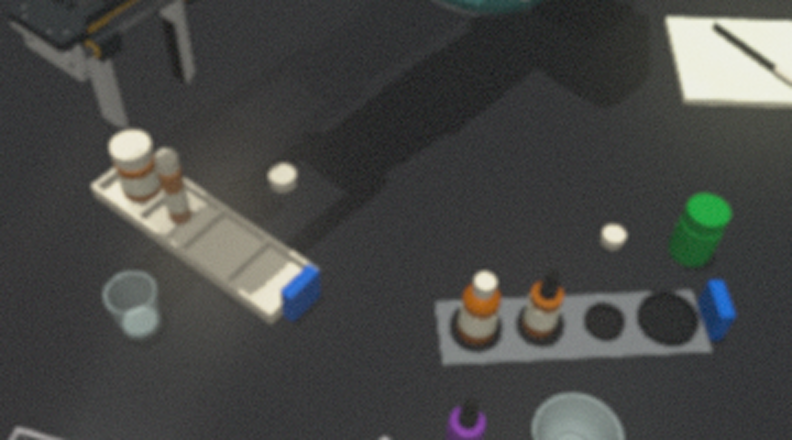

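The jar, crop (135,165), and vial (172,187) stand in the last two cells. The dropper and necked bottle remain on the rack.

Call:
{"fn": "servo_tool", "kwargs": {
  "targets": "0.75 -0.1 -0.3 0 0 0 0;0.75 -0.2 -0.55 0 0 0 -0.05;0.75 -0.33 -0.95 0 0.002 -0.004 -0.232;0.75 -0.33 -0.95 0 0.002 -0.004 -0.232;0.75 -0.33 -0.95 0 0.002 -0.004 -0.232;0.75 -0.33 -0.95 0 0.002 -0.004 -0.232;0.75 -0.33 -0.95 0 0.002 -0.004 -0.232;0.75 -0.33 -0.95 0 0.002 -0.004 -0.232;0.75 -0.33 -0.95 0 0.002 -0.004 -0.232"
}}

```text
time: 18.27
tool_pos: [0.5543, 0.0369, 0.1716]
ee_rot: [-3.132, 0.012, 0.347]
wrist_force: [-0.5, -0.6, 0.0]
width: 0.0705
```

```bash
python3 go.py drop_r,0.17
```

```text
t 18.27 pos [0.5543 0.0369 0.1716] rot [-3.132  0.012  0.347] F [-0.5 -0.6  0. ] w 0.0705
drop_r,0.17 (np.float64(0.564944), np.float64(0.18122), 0.17) shift [ 0.2365 -0.5284  0.0088] turn [-0.0031  0.004  -0.0006] rows 3.5 0.1
```

Call:
{"fn": "servo_tool", "kwargs": {
  "targets": "0.75 0.05 -0.11 0 -0.003 0.004 0;0.75 0.12 -0.26 0 -0.003 0.004 0;0.75 0.18 -0.41 0 -0.003 0.004 0;0.75 0.2365 -0.528 0 -0.003 0.004 0;0.75 0.2365 -0.528 0 -0.003 0.004 0;0.75 0.2365 -0.528 0 -0.003 0.004 0;0.75 0.2365 -0.528 0 -0.003 0.004 0;0.75 0.2365 -0.528 0 -0.003 0.004 0"
}}

```text
time: 18.93
tool_pos: [0.5658, 0.1788, 0.174]
ee_rot: [3.141, -0.003, 0.345]
wrist_force: [-0.3, 0.1, 0.7]
width: 0.0707
```

```bash
python3 go.py drop_r,0.03
```

```text
t 18.93 pos [0.5658 0.1788 0.174 ] rot [ 3.141e+00 -3.000e-03  3.450e-01] F [-0.3  0.1  0.7] w 0.0707
drop_r,0.03 (np.float64(0.564944), np.float64(0.18122), 0.03) shift [-0.0015 -0.0106  0.5761] turn [ 0.0003 -0.0008 -0.0012] rows 3.5 0.0
```

Call:
{"fn": "servo_tool", "kwargs": {
  "targets": "0.75 0 -0.006 0.06 0 0 0;0.75 0 -0.006 0.15 0 0 0;0.75 0 -0.006 0.25 0 0 0;0.75 0 -0.006 0.35 0 0 0;0.75 0 -0.006 0.44 0 0 0;0.75 0 -0.006 0.51 0 0 0;0.75 0 -0.006 0.56 0 0 0;0.75 0 -0.006 0.576 0 0 0;0.75 0 -0.006 0.576 0 0 0;0.75 0 -0.006 0.576 0 0 0;0.75 0 -0.006 0.576 0 0 0"
}}

```text
time: 19.85
tool_pos: [0.5669, 0.1825, 0.0323]
ee_rot: [3.141, -0.007, 0.348]
wrist_force: [0.2, 0.5, 0.2]
width: 0.0707
```

```bash
python3 go.py drop_r,0.03
```

```text
t 19.85 pos [0.5669 0.1825 0.0323] rot [ 3.141 -0.007  0.348] F [0.2 0.5 0.2] w 0.0707
drop_r,0.03 (np.float64(0.564944), np.float64(0.18122), 0.03) shift [-0.0093  0.002   0.0092] turn [ 0.0002 -0.0022 -0.0002] rows 0.1 0.1
```

Call:
{"fn": "servo_tool", "kwargs": {
  "targets": "0.45 -0.004 0.004 0.004 0 -0.001 0;0.4 -0.004 0.004 0.004 0 -0.001 0;0.35 -0.004 0.004 0.004 0 -0.001 0;0.3 -0.004 0.004 0.004 0 -0.001 0;0.25 -0.004 0.004 0.004 0 -0.001 0;0.2 -0.004 0.004 0.004 0 -0.001 0;0 -0.004 0.004 0.004 0 -0.001 0;0 -0.004 0.004 0.004 0 -0.001 0;0 -0.004 0.004 0.004 0 -0.001 0;0 -0.004 0.004 0.004 0 -0.001 0;0 -0.004 0.004 0.004 0 -0.001 0;0 -0.004 0.004 0.004 0 -0.001 0"
}}

```text
time: 20.85
tool_pos: [0.565, 0.1813, 0.0295]
ee_rot: [3.141, -0.001, 0.349]
wrist_force: [-0.1, 0.1, 0.6]
width: 0.0306
```

Call:
{"fn": "servo_tool", "kwargs": {
  "targets": "0 0 0 -0.05 0 0 0;0 0 0 -0.12 0 0 0;0 0 0 -0.22 0 0 0;0 0 0 -0.34 0 0 0;0 0 0 -0.46 0 0 0;0 0 0 -0.56 0 0 0;0 0 0 -0.6 0 0 0;0 0 0 -0.6 0 0 0;0 0 0 -0.6 0 0 0"
}}

```text
time: 21.6
tool_pos: [0.5649, 0.1812, 0.1793]
ee_rot: [3.141, -0.001, 0.349]
wrist_force: [0.6, -0.2, -1.5]
width: 0.0305
```

```bash
python3 go.py drop_t,0.18
```

```text
t 21.60 pos [0.5649 0.1812 0.1793] rot [ 3.141e+00 -1.000e-03  3.490e-01] F [ 0.6 -0.2 -1.5] w 0.0305
drop_t,0.18 (np.float64(0.5670264), np.float64(-0.155104), 0.18) shift [-0.4518  1.2671 -0.0025] turn [ 0.000e+00 -2.000e-04  2.327e-01] rows 8.1 5.9
```

Call:
{"fn": "servo_tool", "kwargs": {
  "targets": "0 -0.02 0.05 0 0 0 0.01;0 -0.05 0.15 0 0 0 0.03;0 -0.11 0.3 0 0 0 0.05;0 -0.16 0.45 0 0 0 0.08;0 -0.21 0.6 0 0 0 0.11;0 -0.26 0.73 0 0 0 0.14;0 -0.29 0.81 0 0 0 0.17;0 -0.305 0.856 0 0 0 0.2;0 -0.305 0.856 0 0 0 0.2327;0 -0.305 0.856 0 0 0 0.2327"
}}

```text
time: 22.43
tool_pos: [0.5648, -0.0478, 0.1766]
ee_rot: [3.14, 0.004, -0.388]
wrist_force: [-0.0, 0.3, -0.8]
width: 0.0305
```

```bash
python3 go.py drop_t,0.1
```

```text
t 22.43 pos [ 0.5648 -0.0478  0.1766] rot [ 3.14   0.004 -0.388] F [-0.   0.3 -0.8] w 0.0305
drop_t,0.1 (np.float64(0.5670264), np.float64(-0.155104), 0.1) shift [0.1718 0.3938 0.3063] turn [ 0.0004  0.0014 -0.0017] rows 3.2 0.1
```

Call:
{"fn": "servo_tool", "kwargs": {
  "targets": "0 0.02 0.05 0 0 0 0;0 0.06 0.14 0 0 0 0;0 0.1 0.24 0 0 0 0;0 0.15 0.34 0 0 0 0;0 0.172 0.394 0.05 0 0 0;0 0.172 0.394 0.13 0 0 0;0 0.172 0.394 0.22 0 0 0;0 0.172 0.394 0.29 0 0 0;0 0.172 0.394 0.306 0 0 0;0 0.172 0.394 0.306 0 0 0;0 0.172 0.394 0.306 0 0 0"
}}

```text
time: 23.35
tool_pos: [0.5696, -0.1532, 0.1029]
ee_rot: [-3.141, -0.0, -0.381]
wrist_force: [1.1, 0.1, -1.4]
width: 0.0309
```

```bash
python3 go.py drop_t,0.036
```

```text
t 23.35 pos [ 0.5696 -0.1532  0.1029] rot [-3.141 -0.    -0.381] F [ 1.1  0.1 -1.4] w 0.0309
drop_t,0.036 (np.float64(0.5670264), np.float64(-0.155104), 0.036) shift [-0.0066  0.0109  0.2674] turn [-0.0001 -0.      0.0003] rows 1.6 0.0
```

Call:
{"fn": "servo_tool", "kwargs": {
  "targets": "0 -0.006 0.009 0.04 0 0 0;0 -0.006 0.009 0.1 0 0 0;0 -0.006 0.009 0.17 0 0 0;0 -0.006 0.009 0.22 0 0 0;0 -0.006 0.009 0.25 0 0 0;0 -0.006 0.009 0.264 0 0 0;0 -0.006 0.009 0.264 0 0 0;0 -0.006 0.009 0.264 0 0 0;0 -0.006 0.009 0.264 0 0 0;0 -0.006 0.009 0.264 0 0 0"
}}

```text
time: 24.18
tool_pos: [0.5683, -0.1552, 0.0382]
ee_rot: [-3.141, -0.003, -0.382]
wrist_force: [0.3, -0.2, -0.7]
width: 0.0304
```

```bash
python3 go.py drop_t,0.0245
```

```text
t 24.18 pos [ 0.5683 -0.1552  0.0382] rot [-3.141e+00 -3.000e-03 -3.820e-01] F [ 0.3 -0.2 -0.7] w 0.0304
drop_t,0.0245 (np.float64(0.5670264), np.float64(-0.155104), 0.0245) shift [-0.0049  0.0016  0.0549] turn [-0.0001 -0.0009  0.    ] rows 0.3 0.0
```

Call:
{"fn": "servo_tool", "kwargs": {
  "targets": "0 -0.004 0 0.01 0 0 0;0 -0.004 0 0.02 0 0 0;0 -0.004 0 0.03 0 0 0;0 -0.004 0 0.038 0 0 0;0 -0.004 0 0.044 0 0 0;0 -0.004 0 0.049 0 0 0;0 -0.004 0 0.053 0 0 0;0 -0.004 0 0.055 0 0 0;0 -0.004 0 0.055 0 0 0;0 -0.004 0 0.055 0 0 0"
}}

```text
time: 25.02
tool_pos: [0.5664, -0.1544, 0.0245]
ee_rot: [-3.142, -0.0, -0.382]
wrist_force: [-2.8, 1.7, 5.5]
width: 0.0308
```

Contact (+5.5 N). Release and lift.

Call:
{"fn": "servo_tool", "kwargs": {
  "targets": "0.35 0 0 0 0 0 0;0.45 0 0 0 0 0 0;0.55 0 0 0 0 0 0;0.65 0 0 0 0 0 0;0.75 0 0 0 0 0 0;0.75 0 0 0 0 0 0;0.75 0 0 -0.1 0 0 0;0.75 0 0 -0.25 0 0 0;0.75 0 0 -0.4 0 0 0;0.75 0 0 -0.52 0 0 0;0.75 0 0 -0.6 0 0 0;0.75 0 0 -0.6 0 0 0"
}}

```text
time: 26.02
tool_pos: [0.5694, -0.1555, 0.18]
ee_rot: [-3.141, -0.012, -0.382]
wrist_force: [0.4, -0.5, 0.5]
width: 0.0706
```

```bash
python3 go.py neck_r,0.18; python3 - <<'E'
from bench import vision
import cv2
for n in("scene",):
    s=vision.snapshot(n); cv2.imwrite("pics/s6.png",cv2.resize(s["image"][80:280,80:440,::-1],None,fx=2.2,fy=2.2,interpolation=cv2.INTER_CUBIC))
E
```

```text
t 26.02 pos [ 0.5694 -0.1555  0.18  ] rot [-3.141 -0.012 -0.382] F [ 0.4 -0.5  0.5] w 0.0706
neck_r,0.18 (np.float64(0.586832), np.float64(0.12105999999999999), 0.18) shift [-0.3477 -1.0526 -0.0037] turn [ 0.0013 -0.0038 -0.2328] rows 6.6 5.9
```

View pics/s6.png

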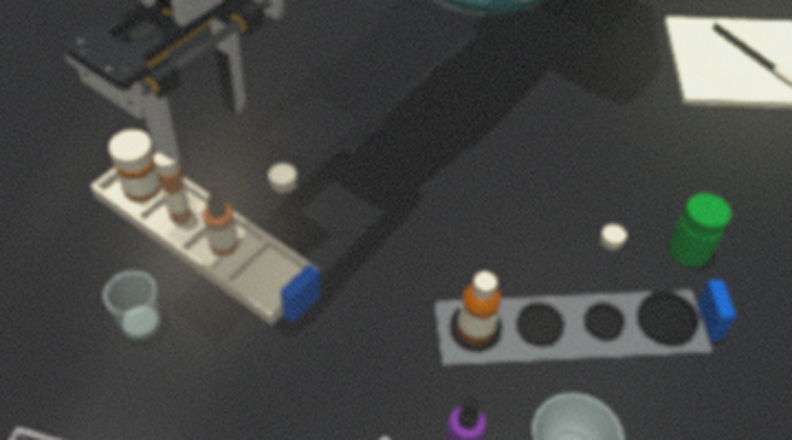

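Jar (135,165), vial (173,190) and dropper (220,228) are placed upright. Only the necked bottle is left.

Call:
{"fn": "servo_tool", "kwargs": {
  "targets": "0.75 -0.08 -0.25 0 0 0 0;0.75 -0.15 -0.45 0 0 0 -0.05;0.75 -0.33 -0.99 0 0.001 -0.004 -0.2328;0.75 -0.33 -0.99 0 0.001 -0.004 -0.2328;0.75 -0.33 -0.99 0 0.001 -0.004 -0.2328;0.75 -0.33 -0.99 0 0.001 -0.004 -0.2328;0.75 -0.33 -0.99 0 0.001 -0.004 -0.2328;0.75 -0.33 -0.99 0 0.001 -0.004 -0.2328;0.75 -0.33 -0.99 0 0.001 -0.004 -0.2328;0.75 -0.33 -0.99 0 0.001 -0.004 -0.2328"
}}

```text
time: 26.9
tool_pos: [0.5817, 0.1047, 0.1717]
ee_rot: [-3.135, 0.013, 0.346]
wrist_force: [-1.6, -0.2, -0.3]
width: 0.0709
```

```bash
python3 go.py neck_r,0.17
```

```text
t 26.90 pos [0.5817 0.1047 0.1717] rot [-3.135  0.013  0.346] F [-1.6 -0.2 -0.3] w 0.0709
neck_r,0.17 (np.float64(0.586832), np.float64(0.12105999999999999), 0.17) shift [ 0.0417 -0.0546  0.0067] turn [-0.0022  0.004  -0.001 ] rows 0.4 0.1
```

Call:
{"fn": "servo_tool", "kwargs": {
  "targets": "0.75 0.042 -0.055 0 -0.002 0.004 0;0.75 0.042 -0.055 0 -0.002 0.004 0;0.75 0.042 -0.055 0 -0.002 0.004 0;0.75 0.042 -0.055 0 -0.002 0.004 0;0.75 0.042 -0.055 0 -0.002 0.004 0"
}}

```text
time: 27.32
tool_pos: [0.5874, 0.1211, 0.1733]
ee_rot: [-3.141, -0.002, 0.347]
wrist_force: [-0.1, -1.1, -0.0]
width: 0.0705
```

```bash
python3 go.py neck_r,0.03
```

```text
t 27.32 pos [0.5874 0.1211 0.1733] rot [-3.141e+00 -2.000e-03  3.470e-01] F [-0.1 -1.1 -0. ] w 0.0705
neck_r,0.03 (np.float64(0.586832), np.float64(0.12105999999999999), 0.03) shift [-3.40e-03 -4.00e-04  5.73e-01] turn [-0.0001 -0.0007 -0.0006] rows 3.4 0.0
```

Call:
{"fn": "servo_tool", "kwargs": {
  "targets": "0.75 -0.003 0 0.06 0 0 0;0.75 -0.003 0 0.15 0 0 0;0.75 -0.003 0 0.25 0 0 0;0.75 -0.003 0 0.35 0 0 0;0.75 -0.003 0 0.44 0 0 0;0.75 -0.003 0 0.51 0 0 0;0.75 -0.003 0 0.56 0 0 0;0.75 -0.003 0 0.573 0 0 0;0.75 -0.003 0 0.573 0 0 0;0.75 -0.003 0 0.573 0 0 0;0.75 -0.003 0 0.573 0 0 0"
}}

```text
time: 28.23
tool_pos: [0.5883, 0.1224, 0.0319]
ee_rot: [3.141, -0.006, 0.349]
wrist_force: [-0.5, 0.4, 0.2]
width: 0.0703
```

```bash
python3 go.py neck_r,0.03
```

```text
t 28.23 pos [0.5883 0.1224 0.0319] rot [ 3.141 -0.006  0.349] F [-0.5  0.4  0.2] w 0.0703
neck_r,0.03 (np.float64(0.586832), np.float64(0.12105999999999999), 0.03) shift [-0.0075  0.0031  0.0075] turn [ 0.     -0.0019 -0.    ] rows 0.1 0.0
```

Call:
{"fn": "servo_tool", "kwargs": {
  "targets": "0.5 -0.004 0.004 0.004 0 -0.001 0;0.45 -0.004 0.004 0.004 0 -0.001 0;0.4 -0.004 0.004 0.004 0 -0.001 0;0.35 -0.004 0.004 0.004 0 -0.001 0;0.3 -0.004 0.004 0.004 0 -0.001 0;0.25 -0.004 0.004 0.004 0 -0.001 0;0 -0.004 0.004 0.004 0 -0.001 0;0 -0.004 0.004 0.004 0 -0.001 0;0 -0.004 0.004 0.004 0 -0.001 0;0 -0.004 0.004 0.004 0 -0.001 0;0 -0.004 0.004 0.004 0 -0.001 0"
}}

```text
time: 29.15
tool_pos: [0.5867, 0.1212, 0.0293]
ee_rot: [-3.141, -0.0, 0.349]
wrist_force: [0.6, -0.3, 0.3]
width: 0.0354
```

Call:
{"fn": "servo_tool", "kwargs": {
  "targets": "0 0 0 -0.05 0 0 0;0 0 0 -0.12 0 0 0;0 0 0 -0.22 0 0 0;0 0 0 -0.34 0 0 0;0 0 0 -0.46 0 0 0;0 0 0 -0.56 0 0 0;0 0 0 -0.6 0 0 0;0 0 0 -0.6 0 0 0;0 0 0 -0.6 0 0 0"
}}

```text
time: 29.9
tool_pos: [0.5862, 0.1209, 0.1787]
ee_rot: [-3.141, 0.001, 0.349]
wrist_force: [1.2, 1.1, -1.4]
width: 0.0352
```

```bash
python3 go.py neck_t,0.18
```

```text
t 29.90 pos [0.5862 0.1209 0.1787] rot [-3.141e+00  1.000e-03  3.490e-01] F [ 1.2  1.1 -1.4] w 0.0352
neck_t,0.18 (np.float64(0.5908792), np.float64(-0.09571199999999998), 0.18) shift [-0.2789  0.8207 -0.0056] turn [-1.000e-04  4.000e-04  2.328e-01] rows 5.2 5.9
```

Tray contact is expected at TCP z ≈ 0.0243.

Call:
{"fn": "servo_tool", "kwargs": {
  "targets": "0 -0.02 0.05 0 0 0 0.01;0 -0.05 0.15 0 0 0 0.03;0 -0.1 0.28 0 0 0 0.05;0 -0.14 0.42 0 0 0 0.08;0 -0.19 0.56 0 0 0 0.11;0 -0.23 0.68 0 0 0 0.14;0 -0.26 0.77 0 0 0 0.17;0 -0.279 0.82 0 0 0 0.2;0 -0.279 0.82 0 0 0 0.2328;0 -0.279 0.82 0 0 0 0.2328;0 -0.279 0.82 0 0 0 0.2328"
}}

```text
time: 30.82
tool_pos: [0.5898, -0.0961, 0.1765]
ee_rot: [3.141, 0.005, -0.381]
wrist_force: [0.6, -0.2, -0.4]
width: 0.0357
```

```bash
python3 go.py neck_t,0.1
```

```text
t 30.82 pos [ 0.5898 -0.0961  0.1765] rot [ 3.141  0.005 -0.381] F [ 0.6 -0.2 -0.4] w 0.0357
neck_t,0.1 (np.float64(0.5908792), np.float64(-0.09571199999999998), 0.1) shift [ 0.005  -0.0032  0.3061] turn [0.0001 0.0016 0.0003] rows 1.8 0.0
```

Call:
{"fn": "servo_tool", "kwargs": {
  "targets": "0 0.005 -0.003 0.05 0 0.001 0;0 0.005 -0.003 0.13 0 0.001 0;0 0.005 -0.003 0.23 0 0.001 0;0 0.005 -0.003 0.33 0 0.001 0;0 0.005 -0.003 0.42 0 0.001 0;0 0.005 -0.003 0.49 0 0.001 0;0 0.005 -0.003 0.54 0 0.001 0;0 0.005 -0.003 0.555 0 0.001 0;0 0.005 -0.003 0.555 0 0.001 0;0 0.005 -0.003 0.555 0 0.001 0;0 0.005 -0.003 0.555 0 0.001 0"
}}

```text
time: 31.73
tool_pos: [0.5937, -0.0953, 0.0419]
ee_rot: [-3.141, -0.005, -0.382]
wrist_force: [-0.3, -1.0, -1.0]
width: 0.0352
```

```bash
python3 go.py neck_t,0.0243
```

```text
t 31.73 pos [ 0.5937 -0.0953  0.0419] rot [-3.141 -0.005 -0.382] F [-0.3 -1.  -1. ] w 0.0352
neck_t,0.0243 (np.float64(0.5908792), np.float64(-0.09571199999999998), 0.0243) shift [-0.0102  0.0056  0.0703] turn [-0.0002 -0.0017  0.0002] rows 0.4 0.0
```

Call:
{"fn": "servo_tool", "kwargs": {
  "targets": "0 -0.006 0.003 0.012 0 -0.001 0;0 -0.006 0.003 0.025 0 -0.001 0;0 -0.006 0.003 0.037 0 -0.001 0;0 -0.006 0.003 0.047 0 -0.001 0;0 -0.006 0.003 0.055 0 -0.001 0;0 -0.006 0.003 0.06 0 -0.001 0;0 -0.006 0.003 0.064 0 -0.001 0;0 -0.006 0.003 0.068 0 -0.001 0;0 -0.006 0.003 0.068 0 -0.001 0;0 -0.006 0.003 0.068 0 -0.001 0"
}}

```text
time: 32.57
tool_pos: [0.5907, -0.0953, 0.0242]
ee_rot: [-3.141, 0.001, -0.382]
wrist_force: [-3.7, 0.4, 4.6]
width: 0.0354
```

Call:
{"fn": "servo_tool", "kwargs": {
  "targets": "0.4 0 0 0 0 0 0;0.5 0 0 0 0 0 0;0.6 0 0 0 0 0 0;0.7 0 0 0 0 0 0;0.75 0 0 0 0 0 0;0.75 0 0 0 0 0 0;0.75 0 0 -0.1 0 0 0;0.75 0 0 -0.25 0 0 0;0.75 0 0 -0.4 0 0 0;0.75 0 0 -0.52 0 0 0;0.75 0 0 -0.6 0 0 0;0.75 0 0 -0.6 0 0 0"
}}

```text
time: 33.57
tool_pos: [0.5939, -0.0961, 0.1799]
ee_rot: [-3.14, -0.011, -0.382]
wrist_force: [-0.0, -1.1, 0.1]
width: 0.0706
```

Call:
{"fn": "servo_tool", "kwargs": {
  "targets": "0.75 -0.1 -0.1 0 0 0 0;0.75 -0.25 -0.25 0 0 0 0;0.75 -0.4 -0.4 0 0 0 0;0.75 -0.55 -0.55 0 0 0 0;0.75 -0.65 -0.65 0 0 0 0;0.75 -0.7 -0.7 0 0 0 0;0.75 -0.7 -0.7 0 0 0 0;0.75 -0.7 -0.7 0 0 0 0;0.75 -0.7 -0.7 0 0 0 0"
}}

```text
time: 34.32
tool_pos: [0.4935, 0.1319, 0.1721]
ee_rot: [3.14, 0.002, -0.381]
wrist_force: [-0.8, -0.6, 0.8]
width: 0.0703
```

```bash
python3 go.py; python3 - <<'E'
from bench import vision
import cv2,numpy as np
s=vision.snapshot("scene"); a=cv2.resize(s["image"][120:240,100:260,::-1],(800,600),interpolation=cv2.INTER_CUBIC);cv2.imwrite("pics/f1.png",a)
s=vision.snapshot("top"); a=cv2.resize(s["image"][140:260,100:400,::-1],None,fx=2.66,fy=2.66,interpolation=cv2.INTER_CUBIC);cv2.imwrite("pics/f2.png",a)
E
```

```text
t 34.32 pos [0.4935 0.1319 0.1721] rot [ 3.14e+00  2.00e-03 -3.81e-01] F [-0.8 -0.6  0.8] w 0.0703
```

View pics/f1.png

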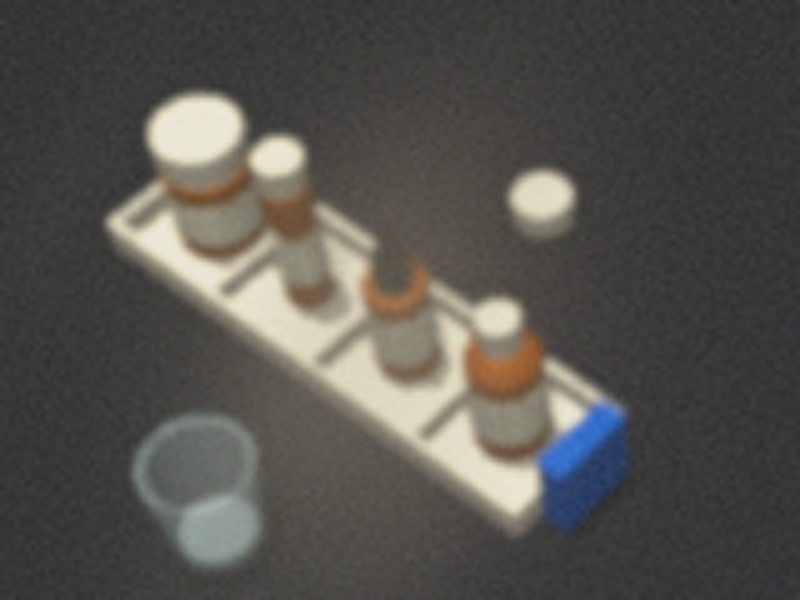

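View pics/f2.png

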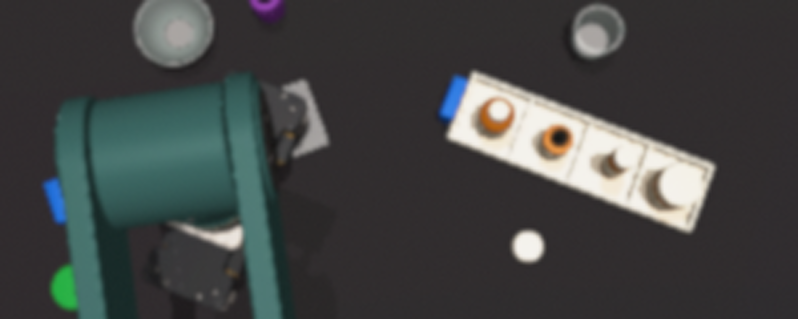

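Both views show each vessel upright in its own cell. From the handle, in the scene crop: necked bottle (510,390), dropper (402,320), vial (300,225), jar (215,180). The gripper is clear of them.

```bash
python3 -c "
from bench import robot
print(robot.close_job())"
```

```text
the job is handed in; nothing more can be done
None
```

All four amber vessels are in the tray in reverse order, and the job is handed in at about 34 s on the robot clock. From the tray's handle outward they run necked bottle, dropper bottle, tall vial, squat jar.

- **Placing:** I set each one down to light floor contact (3–6 N upward at the wrist), at the tool height I expected, then opened the gripper and lifted clear.
- **Last checks:** The final pictures from both cameras show all four upright, one to a cell and released. The arm was clear of them. No check failed.
- **Small disagreements:** Cap and handle positions differed from the fitted rack and tray by about 2–3 mm. The cells have enough slack for that.
- **Look-alikes:** I left the green jar, the purple dropper and the loose caps alone.

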